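# Open the fold-down order desk on a shoe-fair stand

## Task

Open the plywood order desk for writing. With its flap still up, pull both slide-out supports fully out, and unlock the flap with the black spring knob: turn it clockwise until you feel the safety stop, without forcing it, only there push it in, turn it past the stop to its end and let it spring out. Then lower the flap gently by its bar, without dropping it, until it lies level on both supports, let go, and leave everything else on the table where it is.

Things in the scene. Friction and masses are not known exactly. Their poses are not given: they have to be found in the camera images.
- desk: Fixed plywood fold-down desk. Origin: on the table top below the middle of the flap's hinge line; z up, x into the desk (away from the robot), y to its left. (x, y, z) in mm elsewhere are in this frame. Case x 0 to 160, y -140 to 145, 215 high; latch column beside it, x -25 to 116, y 145 to 245, with a sloping top.
- panel_plate: Centre of the column's sloping top panel, at (30, 195, 215); 140 mm up the slope, 100 mm wide, facing up and to desk -x: its normal (this frame's z) leans 34 deg (0.6 rad) from vertical; y as the desk's. The black knob stands in its middle.
- knob_grip (a point): On the knob's axis, 43 mm off the panel, where fingers can close; moves in with the knob. z along the axis, out of the panel; y along the grip bar, which is 64 mm long, 16 mm wide (x) and stands 22 to 52 mm off the panel on a grey disc of 68 mm diameter (12 to 22 mm off the panel).
- knob (a joint): Clockwise turn of the knob (looking onto the panel), rad: 0 locked (bar along the desk's y), end of travel 1.5; friction 0.06 N m. A hidden safety stop blocks it somewhere from 0.35 to 0.95, elsewhere each time; over 2 N m against it counts as forcing. Pushed in there it passes under the stop and is past it 0.4 rad further on; then it cannot turn back unless pushed.
- press (a joint): How far the knob is pushed in, m: 0 out, 0.008 fully in; spring 5 N at first, 10 N fully in. It goes fully in only at the stop (or within 0.12 rad before it, or beyond it); earlier it goes in 4.5 mm at most and, pushed over 1 mm, catches before it reaches the stop. To pass the stop keep it at least 6 mm in; it springs out when let go.
- bolt (a joint): Steel bolt that keeps the flap shut, lying across the flap's left edge; drawn back 0.02 m per rad of knob turn, clear of the flap from 0.026 m.
- support_left (a joint): Left slide-out support under the flap, a wooden bar 20 mm wide (y) and 40 mm high at y 85, top at z 103. m: 0 in, grows towards desk -x, 0.085 fully out; friction about 3 N.
- support_left_grip (a point): On the left support, 20 mm behind its front end, 20 mm below its top; axes as the desk's. Pushed in, the bar sticks out 60 mm before the case, right below the closed flap (front face at x -7 and beyond): taken from above, the gripper must lean back to desk -x by 25 to 45 deg.
- support_right (a joint): Right slide-out support, like the left, at y -85. m: 0 in, 0.085 fully out.
- support_right_grip (a point): Same point on the right support.
- flap (a joint): Flap, rad: 0 closed (leans 0.15 back from upright and rests so), grows as its top comes towards desk -x; level at 1.72, resting on the pulled-out supports. Past 0.15 it falls freely (about 0.3 kg). Hinge line along desk y at x 0, z 110. Flap 250 mm wide, 110 tall, 14 thick.
- flap_bar (a point): Middle of the flap's round steel bar: 12 mm thick, along desk y, 118 mm free between its two posts, 150 mm from the hinge line and 34 mm clear of the flap's free edge. It can turn between the fingers. In desk (x, z) at (22, 258) closed and (-150, 110) level.
- sandal_tan: Bystander: sandal, about 255 mm long, origin under its middle.
- sandal_olive: Bystander: sandal, about 255 mm long.
- sandal_white: Bystander: sandal, about 255 mm long.
- order_pad: Bystander: paper pad 55 x 80 x 12 mm lying on the table below where the flap comes down.
- stapler: Bystander: stapler 130 mm long, 46 mm high.
- shoehorn: Bystander: flat steel shoehorn, 170 mm long.
- pen_mug: Bystander: mug, 80 mm wide, 95 mm high.

How it is judged:
By the outcome, as a careful person would: the job done as asked, in the order asked, and still so for the second after the job is handed in, with the robot touching nothing.
It also fails if it takes over 72 s, if anything falls off the work surface, if the arm or the gripper's body presses on something with over 40 N, if the wrist force passes 120 N, or if a joint passes its speed limit or range.

## Robot

A 6-joint arm with a two-finger parallel gripper is mounted at the origin on the work surface. World frame = base frame: x ahead of the robot, y to its left, z up, the work surface at z = 0. Lengths are in m, angles in rad, forces in N, time in s.
With the tool pointing down it reaches from about 0.25 to 0.725 m from the base axis. Payload 4 kg.
Tool frame: the origin (TCP) lies where the fingers leave the gripper's body, on its centre line; the fingertips stand 73 mm ahead of it and the grasp point (between the pads) lies 54 mm ahead of it (bot.tips_ahead is the z of the fingertips in the tool frame, in m); z points along the fingers, y is the direction in which the jaws open and shut (so a half turn about z gives the same grasp; the last joint's range is limited). The gripper opens to 85 mm and grips with 20 to 120 N. Pads are 22 mm wide; open, the fingers measure 114 mm over their backs; the gripper's body (76 mm by 85 mm) begins 54 mm behind the grasp point. The pads swing forward as they close: fully open they stand 13 mm farther back than shut.
Start: joints at [-1.179, 0.241, 0.005, 1.335, 0, 1.571], TCP at [0.191, -0.462, 0.304] pointing down, gripper open.
Joint ranges: [-2.72, 2.72], [-1.05, 1.87], [-1.09, 1.28], [-1.99, 2.15], [-1.42, 1.44], [-3.14, 3.14]. Speed limits (rad/s): [2.79, 2.79, 3.14, 3.14, 3.14, 3.14].

## Interface

Orientations are given as a unit quaternion [x, y, z, w].
In Python, from workcell import readout, camera, get_calibration, order, bot gives the robot as it stands.
- The arm moves only by the tool send_rows, never from a script. Its argument "moves" is a list of rows, each a list of 3 entries, a list of its own where there are three numbers: the shift along the tool's x, y, z in mm, then the turn, a rotation vector about the tool's x, y, z in rad, then the finger opening in mm, from 0 to 85.4. In form: [[[dx, dy, dz], [ax, ay, az], grip], ...]. A call has 1 to 12 rows; each row is the pose to reach, as a shift and turn from the pose measured when the call began, along the tool's axes at that moment; what a row does not reach only later rows make up. A row lasts 1/12 s, in which the tool goes at most 41.7 mm and 7.16 degrees, less where a joint would pass 70% of its speed; a pose out of reach is approached as far as the arm can. A call with a gripper value outside its range is refused whole. The fingers move at their own pace and stop on an object; the grip force is fixed at half the most. Time passes only in rows, so rows that repeat a pose let the fingers close. It gives the time, the measured TCP pose, the force and the opening at its end, in the units of the state.
- readout.get_obs(): the state, without advancing time (a new reading comes with each control period).
- camera(name): name is "side" or "top" or "wrist"; returns the picture (384x512x3 uint8, red, green, blue); there is no depth.
- get_calibration(name): a dict with "fx", "fy", "cx", "cy" (pixels), "R" (3x3) and "t" (3): a world point X has camera coordinates R X + t. Camera axes: x right, y down, z forward; pixel columns grow to the right and rows downward; lengths in m; the calibration is good to about 2 mm. A picture is of the moment at which its call begins: read the wrist's pose just before it. get_calibration takes no time and is no camera call; for the wrist camera it gives the pose at the moment of the call.
- order.job_done(): hands the job in, once; it reports no verdict.
The state is a dict: "clock": time; "joint_pos": joint angles; "joint_vel": joint speeds; "tau": joint torques, N m; "eef_pos": TCP position; "tool_rot": TCP orientation; "ft_force": force on the tool from outside, world axes, zero at the start; "ft_torque": the same for the moment, N m; "grip_width": finger opening in m.
Only numpy, scipy, OpenCV 4.12 (cv2) and the standard library are available. Lean on these libraries where they do the work, as an engineer would, in place of code of your own. Each camera call takes 0.05 s, during which the arm holds its last target. There are 200 camera calls.

## Working session

There is one attempt and no reset: what is moved stays moved. The work goes in short steps, Python scripts to look and compute and a tool call to move; the robot and the scene stay as the last step left them, time stands still between calls to the robot, and variables do not carry over. Pictures are saved under pics/ and viewed, about 8 in all and at most 12, crops included, and the job is handed in when it is done.

Besides the shell and the picture viewer there is one more tool, called after "Call:" as name([rows], argument=value, ...), one row to a line, values as JSON. send_rows: Moves the arm, as the interface text tells. Its arguments: {"type":"object","properties":{"moves":{"type":"array","items":{"type":"array"}}},"required":["moves"]}

```bash
mkdir -p pics; ls; python3 - <<'E'
from workcell import readout, camera, get_calibration, order, bot
import cv2, numpy as np
o=readout.get_obs()
for k,v in o.items(): print(k,np.round(v,4))
for n in ("side","top"):
    cv2.imwrite(f"pics/{n}0.png",camera(n)[:,:,::-1])
    c=get_calibration(n); print(n,{k:np.round(v,4).tolist() for k,v in c.items()})
a=cv2.imread("pics/side0.png");b=cv2.imread("pics/top0.png")
E
```

```text
pics
clock 0.0
joint_pos [-1.179   0.2414  0.0037  1.3352  0.      1.5708]
joint_vel [-0.0005  0.0005 -0.0018 -0.0002  0.0019  0.0017]
tau [ 1.80000e-03 -3.72321e+01  2.52406e+01  1.69000e-02  1.00000e-04
  0.00000e+00]
eef_pos [ 0.1907 -0.4617  0.303 ]
tool_rot [ 9.809e-01  1.947e-01 -2.000e-04 -1.000e-03]
ft_force [ 0.281  -0.2643 -0.6396]
ft_torque [ 0.0207 -0.0078  0.0401]
grip_width 0.0855
side {'fx': 468.3114, 'fy': 468.3114, 'cx': 252.7298, 'cy': 188.992, 'R': [[-0.9898, -0.1421, -0.0118], [-0.0773, 0.6039, -0.7933], [0.1198, -0.7843, -0.6087]], 't': [0.4538, 0.1599, 1.4248]}
top {'fx': 473.3074, 'fy': 473.3074, 'cx': 256.1748, 'cy': 195.8874, 'R': [[0.0714, -0.9974, 0.0028], [-0.9756, -0.0705, -0.2078], [0.2075, 0.0121, -0.9782]], 't': [-0.0152, 0.493, 1.667]}
```

View pics/top0.png

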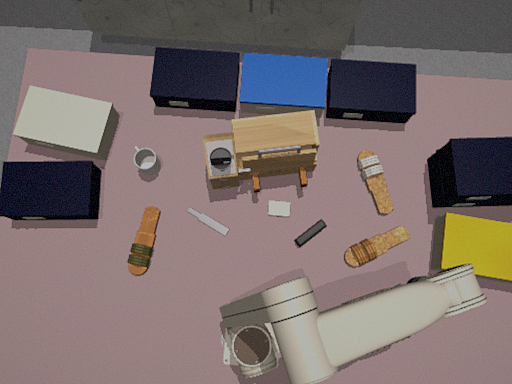

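View pics/side0.png

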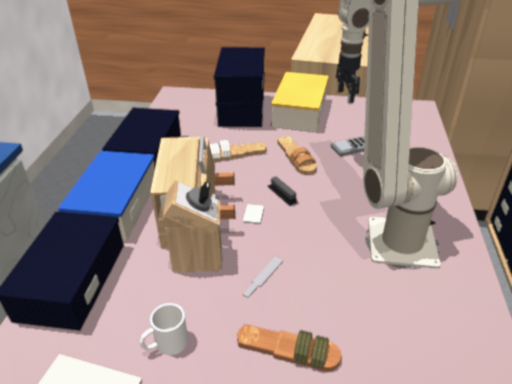

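The top view shows the desk around (235-318, 113-187), with its supports at (256,183) and (304,177) and the knob at (220,158). The side view shows the same desk at (155-235, 138-270). I'll enlarge both.

```bash
python3 - <<'E'
import cv2, numpy as np
a=cv2.imread("pics/side0.png")[125:280,145:265];b=cv2.imread("pics/top0.png")[100:220,195:335]
cv2.imwrite("pics/a.png",cv2.resize(np.hstack([cv2.copyMakeBorder(b,0,35,0,0,cv2.BORDER_CONSTANT),a])[:,:],None,fx=3,fy=3,interpolation=cv2.INTER_CUBIC)) 
E
```

```text
(no output)
```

View pics/a.png

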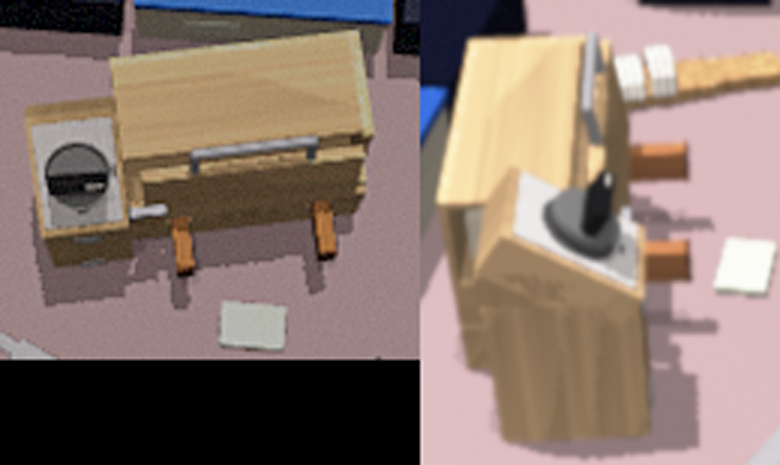

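```bash
cat > h.py <<'E'
import numpy as np, cv2
from scipy.optimize import least_squares
from scipy.spatial.transform import Rotation as Ro
from workcell import readout, camera, get_calibration, order, bot
def proj(n,X,c=None):
    c=c or get_calibration(n); p=np.asarray(c["R"])@np.asarray(X).T+np.asarray(c["t"])[:,None]
    return np.stack([c["fx"]*p[0]/p[2]+c["cx"],c["fy"]*p[1]/p[2]+c["cy"]],1)
E
python3 - <<'E'
from h import *
T=[((160,145,215),112,58),((160,-140,215),358,32),((22,59,258),194,154),((22,-59,258),314,143),
((-60,95,103),175,263),((-60,75,103),192,262),((-60,-75,103),318,249),((-60,-95,103),335,246),((88,245,254.5),27,106),((-25,245,175),40,238),((-25,245,0),50,265)]
S=[((160,145,215),440,205),((160,-140,215),468,40),((22,59,258),592,135),((22,-59,258),592,38),((116,245,0),507,437),((-25,245,0),648,437),
((-25,245,175),640,297),((88,245,254.5),500,238),((-60,95,103),689,241),((-60,95,63),689,279)]
def W(P,q): 
    P=np.array(P)/1000; c,s=np.cos(q[2]),np.sin(q[2]); return np.c_[q[0]+c*P[:,0]-s*P[:,1],q[1]+s*P[:,0]+c*P[:,1],P[:,2]]
def res(q):
    t=proj("top",W([x[0] for x in T],q))-np.array([[x[1]/3+195,x[2]/3+100] for x in T])
    s=proj("side",W([x[0] for x in S],q))-np.array([[(x[1]-420)/3+145,x[2]/3+125] for x in S])
    return np.r_[t.ravel(),s.ravel()]
r=least_squares(res,[.55,0,0],loss="soft_l1"); print(r.x); print(np.round(res(r.x).reshape(-1,2),1).tolist())
E
```

```text
[ 0.58754413 -0.05052772  0.1794612 ]
[[-0.8, -0.5], [0.4, -0.3], [1.7, -0.2], [-2.3, -0.2], [-0.1, -0.2], [-0.2, -0.5], [-0.1, -0.5], [-0.2, -0.1], [-1.3, 2.7], [-0.3, -2.0], [0.9, 0.4], [-0.1, -1.9], [2.4, -1.0], [-0.1, -10.6], [1.8, 0.1], [-0.9, 1.1], [1.5, -0.6], [0.8, 0.4], [1.0, -2.0], [-1.5, 3.1], [-1.0, 0.6]]
```

```bash
cat >> h.py <<'E'
D=[0.5875,-0.0505,0.1795]
def desk2w(P): return np.array([D[0],D[1],0])+Ro.from_euler('z',D[2]).apply(np.array(P)/1000)
def tgt(P,lean,twist=0,back=0,ahead=54,show=True):
    """grasp point at desk P (mm), tool leaning back lean rad, twist about tool z"""
    s,c=np.sin(lean),np.cos(lean)
    M=np.array([[c,0,s],[0,-1,0],[s,0,-c]]).T
    R=Ro.from_euler('z',D[2])*Ro.from_matrix(M)*Ro.from_euler('z',twist)
    p=desk2w(P)-R.apply([0,0,(ahead+back)/1000])
    o=readout.get_obs(); Rc=Ro.from_quat(o["tool_rot"])
    d=1000*Rc.inv().apply(p-o["eef_pos"]); v=(Rc.inv()*R).as_rotvec()
    print("shift",np.round(d,1).tolist(),"turn",np.round(v,4).tolist(),"rows>=",np.ceil(max(np.linalg.norm(d)/41.7,np.degrees(np.linalg.norm(v))/7.16)))
def st():
    o=readout.get_obs(); Rc=Ro.from_quat(o["tool_rot"])
    g=np.array(o["eef_pos"])+Rc.apply([0,0,.054]); 
    q=1000*Ro.from_euler('z',-D[2]).apply(g-[D[0],D[1],0])
    print("t",round(o["clock"],2),"grasp desk",np.round(q,1),"F tool",np.round(Rc.inv().apply(o["ft_force"]),2),"T tool",np.round(Rc.inv().apply(o["ft_torque"]),2),"w",round(o["grip_width"]*1000,1),"j",np.round(o["joint_pos"],2))
E
python3 -c "
from h import *
tgt((-40,-85,83),.61,back=110)"
```

```text
shift [374.8, -173.6, 86.0] turn [-0.0665, 0.6078, 0.2051] rows>= 11.0
```

Call:
send_rows([
  [[375, -174, 86], [-0.066, 0.608, 0.205], 50],
  [[375, -174, 86], [-0.066, 0.608, 0.205], 50],
  [[375, -174, 86], [-0.066, 0.608, 0.205], 50],
  [[375, -174, 86], [-0.066, 0.608, 0.205], 50],
  [[375, -174, 86], [-0.066, 0.608, 0.205], 50],
  [[375, -174, 86], [-0.066, 0.608, 0.205], 50],
  [[375, -174, 86], [-0.066, 0.608, 0.205], 50],
  [[375, -174, 86], [-0.066, 0.608, 0.205], 50],
  [[375, -174, 86], [-0.066, 0.608, 0.205], 50],
  [[375, -174, 86], [-0.066, 0.608, 0.205], 50],
  [[375, -174, 86], [-0.066, 0.608, 0.205], 50],
  [[375, -174, 86], [-0.066, 0.608, 0.205], 50],
])

```text
clock: 1.1
eef_pos: [0.4712, -0.1546, 0.2162]
tool_rot: [0.95, 0.088, 0.298, -0.029]
ft_force: [-0.3, 0.7, 0.0]
grip_width: 0.0498
```

```bash
python3 - <<'E'
from h import *
st(); c=get_calibration("wrist"); im=camera("wrist")[:,:,::-1].copy()
P=[(-60,-75,103),(-60,-95,103),(-60,-75,63),(-60,-95,63),(-60,75,103),(-60,95,103),(22,59,258),(22,-59,258),(160,-140,215),(0,125,110),(0,-125,110)]
q=proj("wrist",[desk2w(p) for p in P],c); print(np.round(q).tolist())
im=cv2.resize(im,None,fx=1.5,fy=1.5)
for u in q: cv2.drawMarker(im,tuple(int(1.5*x) for x in u),(255,0,255),cv2.MARKER_CROSS,12,1)
cv2.imwrite("pics/w1.png",im); tgt((-40,-85,83),.61)
E
```

```text
t 1.1 grasp desk [-102.1  -81.4  171.9] F tool [-0.08 -0.77 -0.11] T tool [-0.06 -0.6   0.02] w 49.8 j [-0.48  0.05 -0.62  0.4   0.36  2.57]
[[248.0, 214.0], [275.0, 214.0], [250.0, 225.0], [273.0, 225.0], [44.0, 213.0], [17.0, 213.0], [-172.0, -146.0], [186.0, -146.0], [354.0, -183.0], [-8.0, 135.0], [313.0, 136.0]]
shift [0.6, 2.2, 109.3] turn [-0.0029, 0.0019, 0.0019] rows>= 3.0
```

View pics/w1.png

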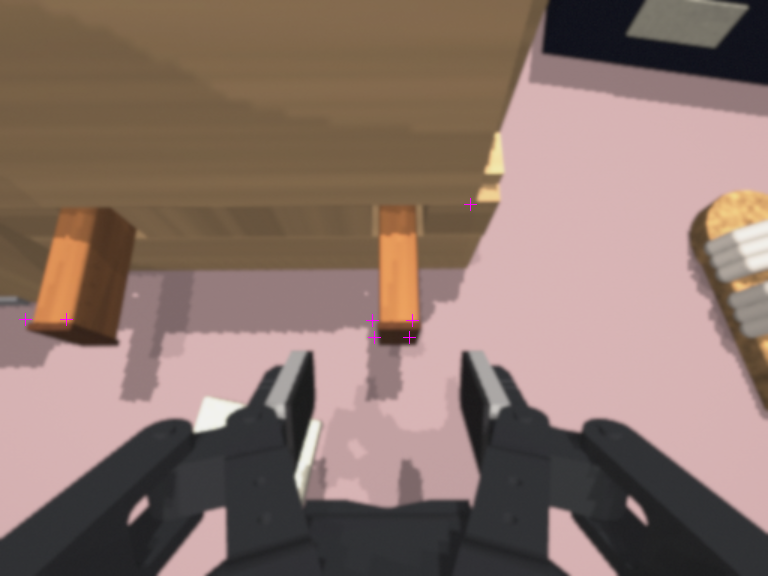

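The wrist view shows the right support's front top edge at (377-420, 326), about 3 mm towards -y of my prediction, and the left one is off by the same amount. I'll shift the estimate and grasp.

Call:
send_rows([
  [[-1, 5, 40], [-0.003, 0.002, 0.002], 50],
  [[-1, 5, 80], [-0.003, 0.002, 0.002], 50],
  [[-1, 5, 108], [-0.003, 0.002, 0.002], 50],
  [[-1, 5, 108], [-0.003, 0.002, 0.002], 50],
  [[-1, 5, 108], [-0.003, 0.002, 0.002], 10],
  [[-1, 5, 108], [-0.003, 0.002, 0.002], 10],
  [[-1, 5, 108], [-0.003, 0.002, 0.002], 10],
  [[-1, 5, 108], [-0.003, 0.002, 0.002], 10],
  [[-1, 5, 108], [-0.003, 0.002, 0.002], 10],
])

```text
clock: 1.9
eef_pos: [0.5301, -0.149, 0.1284]
tool_rot: [0.95, 0.086, 0.299, -0.028]
ft_force: [0.2, 4.3, -3.7]
grip_width: 0.019
```

```bash
sed -i 's/^D=.*/D=[0.586,-0.0533,0.1795]/' h.py; python3 -c "
from h import *
st(); tgt((-127,-85,83),.61)"
```

```text
t 1.9 grasp desk [-41.1 -84.   84.2] F tool [-1.31 -4.2   3.66] T tool [ 1.31 -0.77 -0.35] w 19.0 j [-0.41  0.29 -0.63  0.12  0.33  2.64]
shift [-71.0, 0.7, -48.3] turn [-0.0032, -0.0008, 0.0003] rows>= 3.0
```

Call:
send_rows([
  [[-12, 0, -8.4], [0, 0, 0], 10],
  [[-30, 0, -21], [0, 0, 0], 10],
  [[-48, 0, -33.6], [0, 0, 0], 10],
  [[-64, 0, -44.8], [0, 0, 0], 10],
  [[-72, 0, -50.4], [0, 0, 0], 10],
  [[-72, 0, -50.4], [0, 0, 0], 10],
  [[-72, 0, -50.4], [0, 0, 0], 10],
])

```text
clock: 2.48
eef_pos: [0.447, -0.1651, 0.1316]
tool_rot: [0.948, 0.088, 0.304, -0.028]
ft_force: [21.4, 5.1, -17.5]
grip_width: 0.0192
```

```bash
python3 -c "
from h import *
st(); tgt((-40,85,83),.61,back=90)"
```

```text
t 2.48 grasp desk [-125.3  -85.    87.7] F tool [ 7.75 -1.06 27.01] T tool [ 0.68  1.33 -0.35] w 19.2 j [-0.54  0.18 -0.78  0.12  0.4   2.51]
shift [69.1, -170.0, -36.0] turn [-0.0035, -0.0104, 0.0052] rows>= 5.0
```

Call:
send_rows([
  [[0, 0, 0], [0, 0, 0], 50],
  [[0, 0, 0], [0, 0, 0], 50],
  [[0, 0, 0], [0, 0, 0], 50],
  [[0, 0, -30], [0, 0, 0], 50],
  [[0, 0, -60], [0, 0, 0], 50],
  [[20, -50, -60], [0, -0.01, 0], 50],
  [[40, -90, -50], [0, -0.01, 0], 50],
  [[60, -130, -40], [0, -0.01, 0], 50],
  [[69, -170, -36], [-0.003, -0.01, 0.005], 50],
  [[69, -170, -36], [-0.003, -0.01, 0.005], 50],
  [[69, -170, -36], [-0.003, -0.01, 0.005], 50],
  [[69, -170, -36], [-0.003, -0.01, 0.005], 50],
])

```text
clock: 3.48
eef_pos: [0.4499, 0.0092, 0.2018]
tool_rot: [0.95, 0.087, 0.3, -0.027]
ft_force: [0.4, -0.6, 0.3]
grip_width: 0.0498
```

```bash
python3 - <<'E'
from h import *
st(); tgt((-40,85,83),.61)
c=get_calibration("wrist"); im=camera("wrist")[:,:,::-1].copy()
P=[(-60,75,103),(-60,95,103),(-60,75,63),(-60,95,63),(-145,-75,103),(-145,-95,103),(-25,145,0),(-25,245,0)]
q=proj("wrist",[desk2w(p) for p in P],c)
for u in q: cv2.drawMarker(im,tuple(int(x) for x in u),(255,0,255),cv2.MARKER_CROSS,10,1)
cv2.imwrite("pics/w2.png",im)
E
```

```text
t 3.48 grasp desk [-91.8  85.9 157.5] F tool [ 0.44  0.71 -0.06] T tool [-0.   -0.59 -0.  ] w 49.8 j [-0.05 -0.06 -0.81  0.23  0.13  2.95]
shift [-0.3, 0.9, 90.7] turn [-0.0011, -0.0017, 0.0024] rows>= 3.0
```

View pics/w2.png

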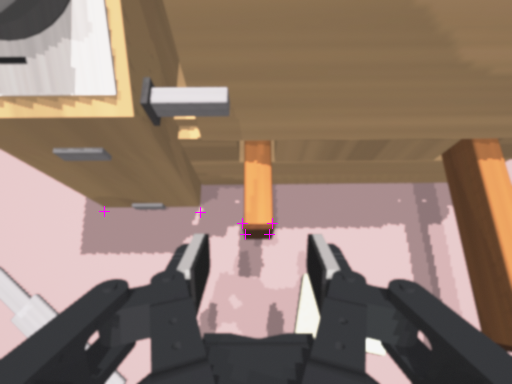

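Call:
send_rows([
  [[0, 1, 40], [0, 0, 0], 50],
  [[0, 1, 80], [0, 0, 0], 50],
  [[0, 1, 91], [0, 0, 0], 50],
  [[0, 1, 91], [0, 0, 0], 50],
  [[0, 1, 91], [0, 0, 0], 10],
  [[0, 1, 91], [0, 0, 0], 10],
  [[0, 1, 91], [0, 0, 0], 10],
  [[0, 1, 91], [0, 0, 0], 10],
  [[0, 1, 91], [0, 0, 0], 10],
])

```text
clock: 4.28
eef_pos: [0.5003, 0.0183, 0.1279]
tool_rot: [0.95, 0.087, 0.3, -0.029]
ft_force: [0.1, 7.1, -4.7]
grip_width: 0.0198
```

```bash
python3 -c "
from h import *
st(); tgt((-127,85,83),.61)"
```

```text
t 4.28 grasp desk [-40.6  86.1  83.8] F tool [-1.55 -6.94  4.73] T tool [ 1.5  -0.76 -0.22] w 19.8 j [-0.02  0.19 -0.81 -0.03  0.12  2.98]
shift [-71.1, 0.3, -49.0] turn [-0.0059, -0.002, 0.0023] rows>= 3.0
```

Call:
send_rows([
  [[-12, 0, -8.4], [0, 0, 0], 10],
  [[-30, 0, -21], [0, 0, 0], 10],
  [[-48, 0, -33.6], [0, 0, 0], 10],
  [[-64, 0, -44.8], [0, 0, 0], 10],
  [[-72, 0, -50.4], [0, 0, 0], 10],
  [[-72, 0, -50.4], [0, 0, 0], 10],
  [[-72, 0, -50.4], [0, 0, 0], 10],
])

```text
clock: 4.87
eef_pos: [0.4174, 0.0022, 0.1313]
tool_rot: [0.948, 0.088, 0.305, -0.03]
ft_force: [16.3, 4.0, -15.0]
grip_width: 0.0191
```

```bash
python3 -c "
from h import *
st(); tgt((5.7,195,250.5),.6,twist=-1.5,back=120)"
```

```text
t 4.87 grasp desk [-124.5   85.    87.5] F tool [ 4.87 -0.92 21.99] T tool [ 0.48  0.65 -0.27] w 19.1 j [-0.08  0.04 -0.99 -0.06  0.16  2.92]
shift [205.2, -110.4, -175.9] turn [0.0119, -0.0221, -1.4954] rows>= 12.0
```

Call:
send_rows([
  [[0, 0, 0], [0, 0, 0], 50],
  [[0, 0, 0], [0, 0, 0], 50],
  [[0, 0, 0], [0, 0, 0], 50],
  [[0, 0, -35], [0, 0, 0], 50],
  [[0, 0, -75], [0, 0, 0], 50],
  [[0, -20, -115], [0, 0, -0.1], 50],
  [[30, -50, -150], [0, 0, -0.2], 50],
  [[60, -80, -176], [0, 0, -0.3], 50],
  [[100, -110, -176], [0, 0, -0.4], 50],
  [[140, -110, -176], [0, 0, -0.5], 50],
  [[180, -110, -176], [0, 0, -0.62], 50],
  [[205, -110, -176], [0, 0, -0.74], 50],
])

```text
clock: 5.87
eef_pos: [0.4564, 0.1222, 0.3937]
tool_rot: [0.85, 0.429, 0.296, 0.083]
ft_force: [0.7, -0.5, -0.3]
grip_width: 0.0497
```

```bash
python3 -c "
from h import *
st(); tgt((5.7,195,250.5),.6,twist=-2.2,back=80)"
```

```text
t 5.87 grasp desk [-64.6 196.2 349.9] F tool [-0.2   0.63  0.6 ] T tool [ 0.33 -0.41 -0.06] w 49.7 j [ 0.29 -0.22 -0.39  0.78 -0.06  2.48]
shift [0.8, 2.3, 41.8] turn [0.0257, -0.011, -1.4472] rows>= 12.0
```

Call:
send_rows([
  [[0, 0, 0], [0, 0, -0.12], 50],
  [[0, 0, 0], [0, 0, -0.24], 50],
  [[0, 0, 0], [0, 0, -0.36], 50],
  [[0, 0, 0], [0, 0, -0.48], 50],
  [[0, 0, 0], [0, 0, -0.6], 50],
  [[0, 0, 0], [0, 0, -0.72], 50],
  [[0, 0, 0], [0, 0, -0.84], 50],
  [[0, 0, 0], [0, 0, -0.96], 50],
  [[0, 0, 0], [0, 0, -1.08], 50],
  [[0, 0, 0], [0, 0, -1.2], 50],
  [[0, 0, 0], [0, 0, -1.32], 50],
  [[0, 0, 0], [0, 0, -1.44], 50],
])

```text
clock: 6.87
eef_pos: [0.4555, 0.1216, 0.3938]
tool_rot: [0.354, 0.884, 0.167, 0.258]
ft_force: [0.6, 0.4, 0.6]
grip_width: 0.0501
```

Call:
send_rows([
  [[0, 0, 0], [0, 0, -0.12], 50],
  [[0, 0, 0], [0, 0, -0.24], 50],
  [[0, 0, 0], [0, 0, -0.36], 50],
  [[0, 0, 0], [0, 0, -0.48], 50],
  [[0, 0, 0], [0, 0, -0.6], 50],
  [[0, 0, 0], [0, 0, -0.72], 50],
  [[0, 0, 0], [0, 0, -0.84], 50],
  [[0, 0, 0], [0, 0, -0.96], 50],
  [[0, 0, 0], [0, 0, -1.08], 50],
  [[0, 0, 0], [0, 0, -1.2], 50],
  [[0, 0, 0], [0, 0, -1.32], 50],
  [[0, 0, 0], [0, 0, -1.44], 50],
])

```text
clock: 7.87
eef_pos: [0.4546, 0.1211, 0.3938]
tool_rot: [-0.319, 0.897, -0.046, 0.304]
ft_force: [0.1, 0.4, -0.6]
grip_width: 0.0499
```

```bash
python3 -c "
from h import *
st(); tgt((5.7,195,250.5),.6,twist=np.pi/2,back=100)"
```

```text
t 7.87 grasp desk [-66.6 195.4 350. ] F tool [-0.01  0.47  0.59] T tool [-0.3   0.49  0.02] w 49.9 j [ 0.29 -0.23 -0.39  0.78 -0.06 -0.41]
shift [-3.6, -2.2, 23.1] turn [-0.0182, 0.0194, -1.0686] rows>= 9.0
```

Call:
send_rows([
  [[-4, -2, 23], [-0.018, 0.019, -1.069], 50],
  [[-4, -2, 23], [-0.018, 0.019, -1.069], 50],
  [[-4, -2, 23], [-0.018, 0.019, -1.069], 50],
  [[-4, -2, 23], [-0.018, 0.019, -1.069], 50],
  [[-4, -2, 23], [-0.018, 0.019, -1.069], 50],
  [[-4, -2, 23], [-0.018, 0.019, -1.069], 50],
  [[-4, -2, 23], [-0.018, 0.019, -1.069], 50],
  [[-4, -2, 23], [-0.018, 0.019, -1.069], 50],
  [[-4, -2, 23], [-0.018, 0.019, -1.069], 50],
  [[-4, -2, 23], [-0.018, 0.019, -1.069], 50],
  [[-4, -2, 23], [-0.018, 0.019, -1.069], 50],
])

```text
clock: 8.78
eef_pos: [0.4707, 0.1241, 0.3779]
tool_rot: [0.733, -0.613, 0.189, -0.227]
ft_force: [0.6, 0.5, -0.4]
grip_width: 0.05
```

```bash
python3 - <<'E'
from h import *
st(); tgt((5.7,195,250.5),.6,twist=np.pi/2)
c=get_calibration("wrist"); im=camera("wrist")[:,:,::-1].copy()
n=np.array([-.5646,0,.8253]);u=np.array([.8253,0,.5646]);y=np.array([0,1,0]);C=np.array([30,195,215])
P=[C+52*n+32*a*y+8*b*u for a in(1,-1) for b in (1,-1)]+[C+22*n+34*np.cos(t)*y+34*np.sin(t)*u for t in np.linspace(0,6.28,13)]+[C+70*a*u+50*b*y for a in(1,-1) for b in (1,-1)]
q=proj("wrist",[desk2w(p) for p in P],c)
for w in q: cv2.drawMarker(im,tuple(int(x) for x in w),(255,0,255),cv2.MARKER_CROSS,8,1)
cv2.imwrite("pics/w3.png",im)
E
```

```text
t 8.78 grasp desk [-51.2 195.1 333.4] F tool [-0.38 -0.36  0.72] T tool [-0.53 -0.03  0.  ] w 50.0 j [ 0.29 -0.17 -0.38  0.76 -0.06 -1.48]
shift [0.1, -0.1, 100.5] turn [-0.0006, -0.0, -0.002] rows>= 3.0
```

View pics/w3.png

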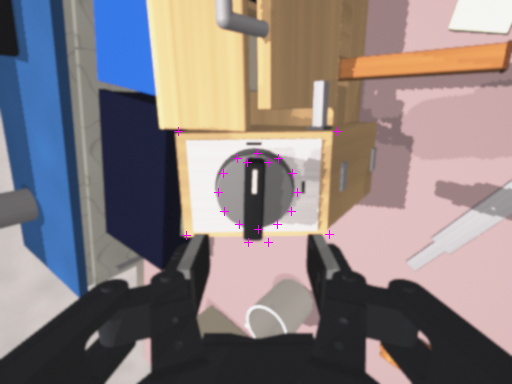

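The knob bar is centred at (253, 200), about 3-4 mm upslope of my prediction, and the disc is about 2 mm upslope. I'll correct for that and grip.

Call:
send_rows([
  [[1, -3, 35], [0, 0, 0], 50],
  [[1, -3, 70], [0, 0, 0], 50],
  [[1, -3, 97], [0, 0, 0], 50],
  [[1, -3, 97], [0, 0, 0], 50],
  [[1, -3, 97], [0, 0, 0], 50],
])

```text
clock: 9.25
eef_pos: [0.5267, 0.133, 0.2976]
tool_rot: [0.733, -0.614, 0.188, -0.226]
ft_force: [-0.1, 0.3, -0.2]
grip_width: 0.0498
```

```bash
python3 - <<'E'
from h import *
st(); im=camera("wrist")[:,:,::-1]
cv2.imwrite("pics/w4.png",cv2.resize(im[60:384],None,fx=1.5,fy=1.5))
E
```

```text
t 9.25 grasp desk [  5.2 193.9 252.9] F tool [-0.33  0.2   0.14] T tool [-0.56  0.    0.02] w 49.8 j [ 0.27  0.   -0.44  0.53 -0.05 -1.49]
```

View pics/w4.png

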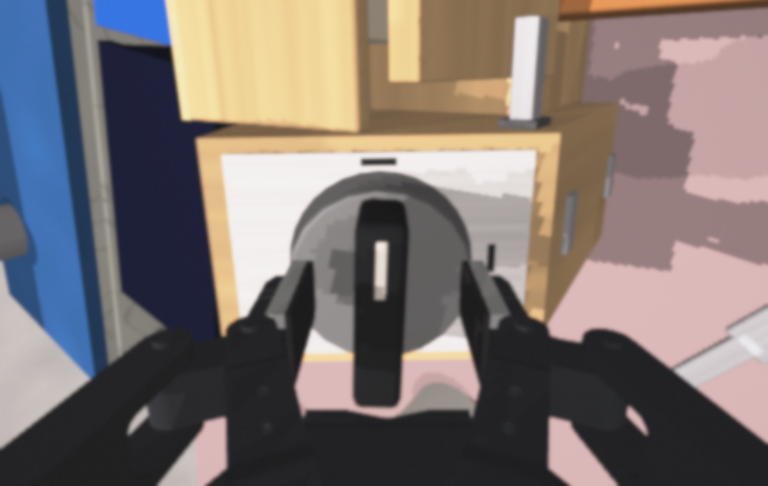

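Call:
send_rows([
  [[0, -2, 0], [0, 0, 0], 30],
  [[0, -2, 0], [0, 0, 0], 8],
  [[0, -2, 0], [0, 0, 0], 8],
  [[0, -2, 0], [0, 0, 0], 8],
  [[0, -2, 0], [0, 0, 0], 8],
  [[0, -2, 0], [0, 0, 0], 8],
])

```text
clock: 9.8
eef_pos: [0.5274, 0.1332, 0.3012]
tool_rot: [0.733, -0.613, 0.189, -0.226]
ft_force: [-6.5, -1.9, 2.2]
grip_width: 0.0146
```

```bash
python3 -c "
from h import *
st()"
```

```text
t 9.8 grasp desk [  6.  194.  256.5] F tool [ 0.75  4.35 -5.63] T tool [-1.36  0.08  0.06] w 14.6 j [ 0.27 -0.   -0.44  0.54 -0.05 -1.49]
```

Call:
send_rows([
  [[0, 1, -2], [0, 0, 0], 8],
  [[0, 1, -2], [0, 0, 0], 8],
])

```text
clock: 9.97
eef_pos: [0.526, 0.133, 0.302]
tool_rot: [0.732, -0.614, 0.189, -0.227]
ft_force: [11.2, 2.3, -10.2]
grip_width: 0.0149
```

```bash
python3 -c "
from h import *
st()"
```

```text
t 9.97 grasp desk [  4.7 194.  257.5] F tool [-0.28 -3.61 14.89] T tool [ 0.22 -0.02  0.06] w 14.9 j [ 0.27 -0.01 -0.44  0.54 -0.05 -1.49]
```

Call:
send_rows([
  [[0, 0, 0], [0, 0, 0.05], 8],
  [[0, 0, 0], [0, 0, 0.1], 8],
  [[0, 0, 0], [0, 0, 0.1], 8],
])

```text
clock: 10.22
eef_pos: [0.5259, 0.133, 0.3018]
tool_rot: [0.7, -0.65, 0.177, -0.236]
ft_force: [6.0, 1.9, -7.3]
grip_width: 0.0147
```

```bash
python3 -c "
from h import *
st()"
```

```text
t 10.22 grasp desk [  4.5 194.  257.2] F tool [-0.94 -0.93  9.5 ] T tool [-0.4  -0.01  0.05] w 14.7 j [ 0.27 -0.01 -0.44  0.54 -0.05 -1.39]
```

Call:
send_rows([
  [[0, 0, 0.3], [0, 0, 0.08], 8],
  [[0, 0, 0.3], [0, 0, 0.16], 8],
  [[0, 0, 0.3], [0, 0, 0.2], 8],
  [[0, 0, 0.3], [0, 0, 0.2], 8],
])

```text
clock: 10.55
eef_pos: [0.5255, 0.133, 0.3015]
tool_rot: [-0.632, 0.717, -0.152, 0.253]
ft_force: [1.3, 0.7, -4.5]
grip_width: 0.0143
```

```bash
python3 -c "
from h import *
st()"
```

```text
t 10.55 grasp desk [  4.1 194.1 256.9] F tool [-0.    1.45  4.5 ] T tool [-0.92  0.15  0.08] w 14.3 j [ 0.27 -0.01 -0.44  0.54 -0.05 -1.19]
```

Call:
send_rows([
  [[0, 0, 0], [0, 0, 0.06], 8],
  [[0, 0, 0], [0, 0, 0.06], 8],
])

```text
clock: 10.72
eef_pos: [0.5253, 0.133, 0.3015]
tool_rot: [-0.61, 0.736, -0.145, 0.257]
ft_force: [3.1, 0.8, -6.0]
grip_width: 0.0145
```

```bash
python3 -c "
from h import *
st()"
```

```text
t 10.72 grasp desk [  4.  194.2 256.9] F tool [0.01 0.78 6.74] T tool [-0.6   0.14  0.1 ] w 14.5 j [ 0.27 -0.01 -0.44  0.54 -0.05 -1.13]
```

Call:
send_rows([
  [[0, 0, 0], [0, 0, 0.06], 8],
  [[0, 0, 0], [0, 0, 0.06], 8],
])

```text
clock: 10.88
eef_pos: [0.5252, 0.1331, 0.3014]
tool_rot: [-0.588, 0.754, -0.137, 0.261]
ft_force: [3.6, 1.0, -5.8]
grip_width: 0.0144
```

```bash
python3 -c "
from h import *
st()"
```

```text
t 10.88 grasp desk [  3.9 194.2 256.8] F tool [-0.24  0.3   6.88] T tool [-0.59  0.2   0.03] w 14.4 j [ 0.27 -0.01 -0.44  0.54 -0.05 -1.07]
```

Call:
send_rows([
  [[0, 0, 0], [0, 0, 0.06], 8],
  [[0, 0, 0], [0, 0, 0.06], 8],
])

```text
clock: 11.05
eef_pos: [0.525, 0.1331, 0.3013]
tool_rot: [-0.565, 0.771, -0.129, 0.265]
ft_force: [4.5, 0.2, -6.5]
grip_width: 0.0145
```

```bash
python3 -c "
from h import *
st()"
```

```text
t 11.05 grasp desk [  3.7 194.3 256.7] F tool [ 0.57 -0.28  7.87] T tool [-0.6   0.25  0.06] w 14.5 j [ 0.27 -0.01 -0.44  0.54 -0.05 -1.01]
```

Knob at 0.48 and turning freely.

Call:
send_rows([
  [[0, 0, 0.2], [0, 0, 0.06], 8],
  [[0, 0, 0.2], [0, 0, 0.06], 8],
])

```text
clock: 11.22
eef_pos: [0.525, 0.1331, 0.3012]
tool_rot: [-0.542, 0.787, -0.121, 0.269]
ft_force: [2.5, 0.2, -3.6]
grip_width: 0.0145
```

```bash
python3 -c "
from h import *
st()"
```

```text
t 11.22 grasp desk [  3.6 194.4 256.6] F tool [ 0.14 -0.18  4.36] T tool [-0.73  0.34  0.06] w 14.5 j [ 0.27 -0.01 -0.44  0.54 -0.05 -0.95]
```

Call:
send_rows([
  [[0, 0, 0], [0, 0, 0.06], 8],
  [[0, 0, 0], [0, 0, 0.06], 8],
])

```text
clock: 11.38
eef_pos: [0.5248, 0.1332, 0.3011]
tool_rot: [-0.519, 0.802, -0.113, 0.272]
ft_force: [2.5, 0.4, -4.4]
grip_width: 0.0146
```

```bash
python3 -c "
from h import *
st()"
```

```text
t 11.38 grasp desk [  3.5 194.5 256.5] F tool [0.29 0.26 5.04] T tool [-0.62  0.33  0.07] w 14.6 j [ 0.27 -0.01 -0.44  0.54 -0.05 -0.89]
```

Call:
send_rows([
  [[0, 0, 0], [0, 0, 0.06], 8],
  [[0, 0, 0], [0, 0, 0.06], 8],
])

```text
clock: 11.55
eef_pos: [0.5247, 0.1333, 0.3011]
tool_rot: [-0.496, 0.817, -0.105, 0.275]
ft_force: [2.3, 1.3, -5.2]
grip_width: 0.0143
```

```bash
python3 -c "
from h import *
st()"
```

```text
t 11.55 grasp desk [  3.4 194.6 256.4] F tool [-0.18  1.24  5.71] T tool [-0.67  0.3   0.06] w 14.3 j [ 0.27 -0.01 -0.44  0.54 -0.05 -0.84]
```

Call:
send_rows([
  [[0, 0, 0], [0, 0, 0.06], 8],
  [[0, 0, 0], [0, 0, 0.06], 8],
])

```text
clock: 11.72
eef_pos: [0.5246, 0.1334, 0.301]
tool_rot: [-0.472, 0.831, -0.097, 0.278]
ft_force: [2.9, 1.3, -4.6]
grip_width: 0.014
```

```bash
python3 -c "
from h import *
st()"
```

```text
t 11.72 grasp desk [  3.3 194.7 256.4] F tool [-0.59  0.53  5.51] T tool [-0.72  0.32  0.14] w 14.0 j [ 0.27 -0.01 -0.44  0.54 -0.05 -0.78]
```

Call:
send_rows([
  [[0, 0, 0], [0, 0, 0.04], 8],
  [[0, 0, 0], [0, 0, 0.04], 8],
])

```text
clock: 11.88
eef_pos: [0.5245, 0.1334, 0.301]
tool_rot: [-0.457, 0.839, -0.091, 0.28]
ft_force: [3.5, 0.3, -5.4]
grip_width: 0.0144
```

```bash
python3 -c "
from h import *
st()"
```

```text
t 11.88 grasp desk [  3.2 194.8 256.3] F tool [ 0.29 -0.12  6.42] T tool [-0.67  0.38  0.07] w 14.4 j [ 0.27 -0.01 -0.44  0.54 -0.05 -0.74]
```

Call:
send_rows([
  [[0, 0, 0], [0, 0, 0.06], 8],
  [[0, 0, 0], [0, 0, 0.06], 8],
])

```text
clock: 12.05
eef_pos: [0.5245, 0.1335, 0.3009]
tool_rot: [-0.434, 0.852, -0.084, 0.282]
ft_force: [3.6, 0.9, -5.1]
grip_width: 0.0146
```

```bash
python3 -c "
from h import *
st()"
```

```text
t 12.05 grasp desk [  3.2 194.9 256.3] F tool [-0.27  0.03  6.26] T tool [-0.62  0.42 -0.76] w 14.6 j [ 0.27 -0.01 -0.44  0.54 -0.05 -0.69]
```

The safety stop shows up at about 0.80 rad (-0.76 N m). I'll ease off slightly and push in.

Call:
send_rows([
  [[0, 0, 3], [0, 0, -0.02], 8],
  [[0, 0, 6], [0, 0, -0.02], 8],
  [[0, 0, 9], [0, 0, -0.02], 8],
  [[0, 0, 9], [0, 0, -0.02], 8],
])

```text
clock: 12.38
eef_pos: [0.529, 0.1343, 0.2944]
tool_rot: [-0.443, 0.847, -0.087, 0.281]
ft_force: [-8.8, -0.7, 5.3]
grip_width: 0.0144
```

```bash
python3 -c "
from h import *
st()"
```

```text
t 12.38 grasp desk [  7.8 194.9 249.8] F tool [ 2.34  3.65 -9.32] T tool [-1.18  1.   -0.1 ] w 14.4 j [ 0.27  0.01 -0.45  0.52 -0.05 -0.71]
```

Call:
send_rows([
  [[0, 0, 2], [0, 0, 0], 8],
  [[0, 0, 2], [0, 0, 0.06], 8],
  [[0, 0, 2], [0, 0, 0.12], 8],
  [[0, 0, 2], [0, 0, 0.12], 8],
])

```text
clock: 12.72
eef_pos: [0.5289, 0.1345, 0.2941]
tool_rot: [-0.393, 0.871, -0.07, 0.286]
ft_force: [-12.3, -1.9, 8.3]
grip_width: 0.0146
```

```bash
python3 -c "
from h import *
st()"
```

```text
t 12.72 grasp desk [  7.7 195.1 249.5] F tool [  4.2    3.72 -13.84] T tool [-1.39  1.35  0.02] w 14.6 j [ 0.27  0.01 -0.45  0.52 -0.05 -0.59]
```

Call:
send_rows([
  [[0, 0, 1.5], [0, 0, 0.08], 8],
  [[0, 0, 1.5], [0, 0, 0.17], 8],
  [[0, 0, 1.5], [0, 0, 0.26], 8],
  [[0, 0, 1.5], [0, 0, 0.35], 8],
  [[0, 0, 1.5], [0, 0, 0.45], 8],
  [[0, 0, 1.5], [0, 0, 0.5], 8],
  [[0, 0, 1.5], [0, 0, 0.5], 8],
])

```text
clock: 13.3
eef_pos: [0.5283, 0.1354, 0.2938]
tool_rot: [-0.166, 0.941, 0.004, 0.294]
ft_force: [-11.0, 1.1, 6.7]
grip_width: 0.0143
```

```bash
python3 -c "
from h import *
st()"
```

```text
t 13.3 grasp desk [  7.3 196.3 249.2] F tool [  4.42   3.96 -11.53] T tool [-1.11  1.81  0.07] w 14.3 j [ 0.27  0.01 -0.45  0.52 -0.04 -0.09]
```

Knob at about 1.40. Small steps to its end.

Call:
send_rows([
  [[0, 0, 0.5], [0, 0, 0.06], 8],
  [[0, 0, 0.5], [0, 0, 0.09], 8],
  [[0, 0, 0.5], [0, 0, 0.09], 8],
])

```text
clock: 13.55
eef_pos: [0.5277, 0.1356, 0.2945]
tool_rot: [-0.125, 0.947, 0.018, 0.294]
ft_force: [-7.8, -0.8, 4.1]
grip_width: 0.0146
```

```bash
python3 -c "
from h import *
st()"
```

```text
t 13.55 grasp desk [  6.7 196.6 249.8] F tool [ 4.06  1.   -7.78] T tool [-0.39  1.52  0.01] w 14.6 j [ 0.27  0.01 -0.45  0.52 -0.04 -0.01]
```

Call:
send_rows([
  [[0, 0, 0], [0, 0, 0.04], 8],
  [[0, 0, 0], [0, 0, 0.04], 8],
])

```text
clock: 13.72
eef_pos: [0.5269, 0.1355, 0.2956]
tool_rot: [-0.108, 0.949, 0.023, 0.294]
ft_force: [-8.0, -1.5, 4.2]
grip_width: 0.0145
```

```bash
python3 -c "
from h import *
st()"
```

```text
t 13.72 grasp desk [  6.  196.7 250.9] F tool [ 4.32  0.22 -8.09] T tool [-0.17  1.51 -0.69] w 14.5 j [ 0.27  0.   -0.45  0.52 -0.04  0.03]
```

End of travel felt at about 1.5. I'll let it spring out, release and retreat.

Call:
send_rows([
  [[0, 0, -3], [0, 0, 0], 8],
  [[0, 0, -6], [0, 0, -0.01], 8],
  [[0, 0, -6], [0, 0, -0.01], 45],
  [[0, 0, -6], [0, 0, -0.01], 45],
  [[0, 0, -6], [0, 0, -0.01], 45],
  [[0, 0, -30], [0, 0, 0], 45],
  [[0, 0, -65], [0, 0, 0], 45],
  [[0, 0, -100], [0, 0, 0], 45],
  [[0, 0, -110], [0, 0, 0], 45],
  [[0, 0, -110], [0, 0, 0], 45],
])

```text
clock: 14.55
eef_pos: [0.4667, 0.1239, 0.3914]
tool_rot: [-0.108, 0.948, 0.024, 0.298]
ft_force: [0.1, -1.0, -0.4]
grip_width: 0.0449
```

```bash
python3 - <<'E'
from h import *
st(); im=camera("wrist")[:,:,::-1]; s=camera("side")[125:325,120:270,::-1]
cv2.imwrite("pics/w5.png",np.hstack([im,cv2.resize(s,(288,384),interpolation=cv2.INTER_CUBIC)]))
for tw in (np.pi/2,np.pi/2+1.5): tgt((22,0,258),.45,twist=np.pi/2,back=100)
E
```

```text
t 14.55 grasp desk [-55.  196.1 347. ] F tool [ 0.35 -1.    0.25] T tool [0.03 0.52 0.01] w 44.9 j [ 0.28 -0.19 -0.37  0.79 -0.05  0.04]
shift [-30.7, -197.3, 13.6] turn [-0.1141, 0.1198, -1.5212] rows>= 13.0
shift [-30.7, -197.3, 13.6] turn [-0.1141, 0.1198, -1.5212] rows>= 13.0
```

View pics/w5.png

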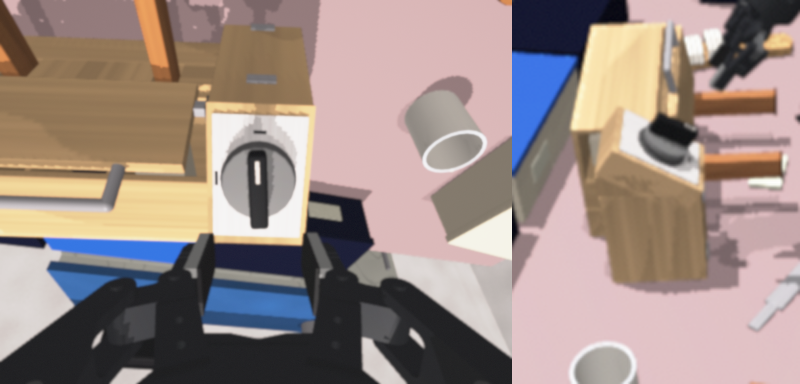

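The wrist view shows the knob turned a quarter (bar vertical at (258,190)) and the bolt drawn back off the flap. The side view shows both supports out. Next is the hover over the flap bar.

Call:
send_rows([
  [[-2, -15, -20], [-0.01, 0.01, -0.12], 45],
  [[-5, -35, -30], [-0.02, 0.02, -0.24], 45],
  [[-8, -50, -30], [-0.03, 0.03, -0.36], 45],
  [[-10, -70, -30], [-0.04, 0.04, -0.48], 45],
  [[-13, -90, -30], [-0.05, 0.05, -0.6], 45],
  [[-15, -105, -25], [-0.06, 0.06, -0.72], 45],
  [[-18, -125, -20], [-0.06, 0.07, -0.84], 45],
  [[-20, -140, -15], [-0.07, 0.075, -0.96], 45],
  [[-23, -155, -10], [-0.08, 0.085, -1.08], 45],
  [[-26, -170, 0], [-0.09, 0.1, -1.2], 45],
  [[-28, -185, 10], [-0.1, 0.11, -1.32], 45],
  [[-31, -197, 14], [-0.11, 0.12, -1.44], 45],
])

```text
clock: 15.65
eef_pos: [0.5427, -0.0622, 0.3919]
tool_rot: [0.725, -0.653, 0.133, -0.175]
ft_force: [-0.6, 0.8, 0.1]
grip_width: 0.0453
```

```bash
python3 -c "
from h import *
st(); tgt((22,0,258),.45,twist=np.pi/2,back=90)"
```

```text
t 15.65 grasp desk [-21.   -0.8 343.2] F tool [-0.84  0.46 -0.31] T tool [-0.42  0.05 -0.02] w 45.3 j [-0.18  0.04 -0.08  1.03  0.16 -1.82]
shift [-1.1, -1.3, 5.4] turn [0.0064, 0.0041, -0.0766] rows>= 1.0
```

Call:
send_rows([
  [[-1, -1, 25], [0.006, 0.004, -0.077], 45],
  [[-1, -1, 45], [0.006, 0.004, -0.077], 45],
  [[-1, -1, 45], [0.006, 0.004, -0.077], 45],
  [[-1, -1, 45], [0.006, 0.004, -0.077], 45],
])

```text
clock: 15.98
eef_pos: [0.5618, -0.0574, 0.348]
tool_rot: [0.749, -0.625, 0.14, -0.169]
ft_force: [-0.3, -0.2, 0.9]
grip_width: 0.0448
```

```bash
python3 - <<'E'
from h import *
st(); tgt((22,0,258),.45,twist=np.pi/2); c=get_calibration("wrist"); im=camera("wrist")[:,:,::-1].copy()
q=proj("wrist",[desk2w(p) for p in [(22,-59,258),(22,0,258),(22,59,258)]],c)
for w in q: cv2.drawMarker(im,tuple(int(x) for x in w),(255,0,255),cv2.MARKER_CROSS,10,1)
cv2.imwrite("pics/w6.png",im)
E
```

```text
t 15.98 grasp desk [ -1.4   0.4 299.2] F tool [ 0.11 -0.05 -0.95] T tool [-0.39  0.01  0.06] w 44.8 j [-0.16  0.09 -0.14  0.92  0.15 -1.88]
shift [0.4, -3.1, 47.3] turn [0.0071, 0.0022, -0.0006] rows>= 2.0
```

View pics/w6.png

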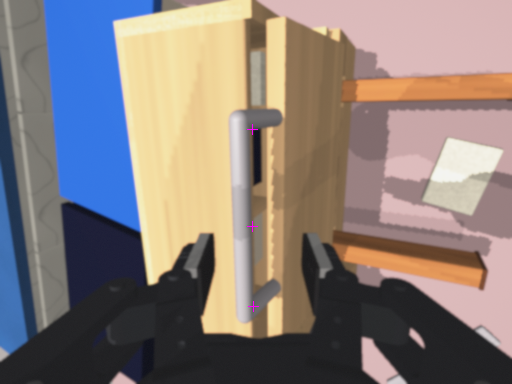

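The bar shows as a vertical line at column 243, against the prediction of 252 and a finger centre of about 257. So it sits about 8 mm further along tool -y.

Call:
send_rows([
  [[0, -8, 0], [0.007, 0, 0], 45],
  [[0, -8, 25], [0.007, 0, 0], 45],
  [[0, -8, 47], [0.007, 0, 0], 45],
  [[0, -8, 47], [0.007, 0, 0], 45],
  [[0, -8, 47], [0.007, 0, 0], 30],
])

```text
clock: 16.45
eef_pos: [0.5893, -0.0523, 0.3113]
tool_rot: [0.748, -0.624, 0.143, -0.173]
ft_force: [-0.6, -0.1, 0.3]
grip_width: 0.0342
```

Call:
send_rows([
  [[0, 0, 0], [0, 0, 0], 5],
  [[0, 0, 0], [0, 0, 0], 5],
  [[0, 0, 0], [0, 0, 0], 5],
  [[0, 0, 0], [0, 0, 0], 5],
  [[0, 0, 0], [0, 0, 0], 5],
])

```text
clock: 16.87
eef_pos: [0.5884, -0.0526, 0.3131]
tool_rot: [0.748, -0.624, 0.144, -0.173]
ft_force: [-5.3, -0.1, 1.6]
grip_width: 0.01
```

```bash
python3 -c "
from h import *
st()"
```

```text
t 16.87 grasp desk [ 26.1   0.3 264.6] F tool [-0.85  4.02 -3.69] T tool [-1.26 -0.05 -0.1 ] w 10.0 j [-0.14  0.16 -0.16  0.82  0.14 -1.86]
```

```bash
cat >> h.py <<'E'
def arc(th0,th1,n,C,A=57,rad=None,lean1=None,hold=1):
    """rows that carry the grasp point (A ahead of TCP) about C=(x,z) desk mm by flap angle th0->th1"""
    o=readout.get_obs(); Rc=Ro.from_quat(o["tool_rot"]); Rz=Ro.from_euler('z',D[2])
    g=np.array(o["eef_pos"])+Rc.apply([0,0,A/1000]); q=1000*Rz.inv().apply(g-[D[0],D[1],0])
    zt=Rz.inv().apply(Rc.apply([0,0,1])); lean=np.arctan2(zt[0],-zt[2])
    v=np.array([q[0]-C[0],q[2]-C[1]]); r0=np.hypot(*v); a0=np.arctan2(v[1],v[0])
    print("r",round(r0,1),"flap angle est",round(a0-(np.pi/2-.1476),3),"lean",round(lean,3))
    rows=[]
    for k in range(1,n+1):
        a=a0+(th1-th0)*k/n; r=r0+((rad or r0)-r0)*k/n
        P=np.array([C[0]+r*np.cos(a),q[1],C[1]+r*np.sin(a)])
        dl=((lean1 if lean1 is not None else lean)-lean)*k/n
        Rn=Rz*Ro.from_rotvec([0,-dl,0])*Rz.inv()*Rc
        p=np.array([D[0],D[1],0])+Rz.apply(P)/1000-Rn.apply([0,0,A/1000])
        rows.append([np.round(1000*Rc.inv().apply(p-o["eef_pos"]),1).tolist(),np.round((Rc.inv()*Rn).as_rotvec(),3).tolist(),5])
    print(rows)
E
python3 -c "
from h import *
arc(0,.18,6,(5.5,114),lean1=.47)"
```

```text
r 149.5 flap angle est 0.0 lean 0.453
[[[-0.0, 3.9, -2.5], [0.003, 0.0, -0.0], 5], [[-0.0, 7.9, -4.8], [0.006, 0.0, -0.0], 5], [[-0.0, 11.9, -7.1], [0.008, 0.0, -0.0], 5], [[-0.0, 16.0, -9.2], [0.011, 0.0, -0.0], 5], [[-0.0, 20.2, -11.2], [0.014, 0.0, -0.0], 5], [[-0.0, 24.4, -13.1], [0.017, 0.0, -0.0], 5]]
```

Call:
send_rows([
  [[0, 3.9, -2.5], [0.003, 0, 0], 5],
  [[0, 7.9, -4.8], [0.006, 0, 0], 5],
  [[0, 11.9, -7.1], [0.008, 0, 0], 5],
  [[0, 16, -9.2], [0.011, 0, 0], 5],
  [[0, 20.2, -11.2], [0.014, 0, 0], 5],
  [[0, 24.4, -13.1], [0.017, 0, 0], 5],
])

```text
clock: 17.37
eef_pos: [0.5611, -0.0579, 0.3148]
tool_rot: [0.746, -0.623, 0.15, -0.179]
ft_force: [3.7, -1.3, -4.4]
grip_width: 0.0094
```

```bash
python3 -c "
from h import *
st();arc(.18,.45,8,(5.5,114),lean1=.53)"
```

```text
t 17.37 grasp desk [-8.000e-01 -1.000e-01  2.667e+02] F tool [ 1.9  -1.09  5.46] T tool [ 0.01  0.38 -0.1 ] w 9.4 j [-0.17  0.1  -0.24  0.79  0.15 -1.88]
r 150.1 flap angle est 0.181 lean 0.472
[[[-0.0, 5.0, -2.1], [0.007, 0.0, 0.0], 5], [[-0.0, 10.1, -4.0], [0.015, 0.0, 0.0], 5], [[-0.0, 15.3, -5.7], [0.022, 0.0, 0.0], 5], [[-0.0, 20.5, -7.3], [0.029, 0.0, 0.0], 5], [[-0.0, 25.8, -8.7], [0.036, 0.0, 0.0], 5], [[-0.0, 31.1, -10.0], [0.044, 0.0, 0.0], 5], [[-0.0, 36.5, -11.1], [0.051, 0.0, 0.0], 5], [[-0.0, 41.9, -12.0], [0.058, 0.0, 0.0], 5]]
```

The flap swings with low forces (about 5 N), so I'll carry on.

Call:
send_rows([
  [[0, 5, -2.1], [0.007, 0, 0], 5],
  [[0, 10.1, -4], [0.015, 0, 0], 5],
  [[0, 15.3, -5.7], [0.022, 0, 0], 5],
  [[0, 20.5, -7.3], [0.029, 0, 0], 5],
  [[0, 25.8, -8.7], [0.036, 0, 0], 5],
  [[0, 31.1, -10], [0.044, 0, 0], 5],
  [[0, 36.5, -11.1], [0.051, 0, 0], 5],
  [[0, 41.9, -12], [0.058, 0, 0], 5],
])

```text
clock: 18.03
eef_pos: [0.5194, -0.0659, 0.3077]
tool_rot: [0.741, -0.618, 0.17, -0.202]
ft_force: [-0.8, -1.8, 6.0]
grip_width: 0.0094
```

```bash
python3 -c "
from h import *
st();arc(.45,.8,10,(5.5,114),lean1=.61)"
```

```text
t 18.03 grasp desk [-40.3  -0.5 261.2] F tool [ 1.68 -2.12 -5.71] T tool [ 0.02  0.36 -0.12] w 9.4 j [-0.21 -0.   -0.39  0.69  0.19 -1.91]
r 151.3 flap angle est 0.445 lean 0.534
[[[-0.0, 5.6, -1.1], [0.008, 0.0, 0.0], 5], [[-0.0, 11.2, -2.1], [0.015, 0.0, 0.0], 5], [[-0.0, 16.9, -2.9], [0.023, 0.0, 0.0], 5], [[-0.0, 22.6, -3.5], [0.03, 0.0, 0.0], 5], [[-0.0, 28.3, -3.9], [0.038, 0.0, 0.0], 5], [[-0.0, 34.0, -4.1], [0.046, 0.0, 0.0], 5], [[-0.0, 39.8, -4.1], [0.053, 0.0, 0.0], 5], [[-0.0, 45.5, -4.0], [0.061, 0.0, 0.0], 5], [[-0.0, 51.2, -3.6], [0.069, 0.0, 0.0], 5], [[-0.0, 56.9, -3.1], [0.076, 0.0, 0.0], 5]]
```

Call:
send_rows([
  [[0, 5.6, -1.1], [0.008, 0, 0], 5],
  [[0, 11.2, -2.1], [0.015, 0, 0], 5],
  [[0, 16.9, -2.9], [0.023, 0, 0], 5],
  [[0, 22.6, -3.5], [0.03, 0, 0], 5],
  [[0, 28.3, -3.9], [0.038, 0, 0], 5],
  [[0, 34, -4.1], [0.046, 0, 0], 5],
  [[0, 39.8, -4.1], [0.053, 0, 0], 5],
  [[0, 45.5, -4], [0.061, 0, 0], 5],
  [[0, 51.2, -3.6], [0.069, 0, 0], 5],
  [[0, 56.9, -3.1], [0.076, 0, 0], 5],
])

```text
clock: 18.87
eef_pos: [0.4695, -0.0754, 0.2824]
tool_rot: [0.732, -0.611, 0.194, -0.23]
ft_force: [-6.4, -3.6, 10.0]
grip_width: 0.0095
```

```bash
python3 -c "
from h import *
st();arc(.8,1.15,10,(4,113),lean1=.7)"
```

```text
t 18.87 grasp desk [-87.5  -1.1 238.3] F tool [  2.39  -0.08 -12.15] T tool [-0.24  0.63 -0.09] w 9.5 j [-0.28 -0.11 -0.59  0.53  0.26 -1.96]
r 152.1 flap angle est 0.779 lean 0.613
[[[-0.0, 5.8, 0.2], [0.009, 0.0, 0.0], 5], [[-0.0, 11.6, 0.6], [0.017, 0.0, 0.0], 5], [[-0.0, 17.4, 1.2], [0.026, 0.0, 0.0], 5], [[-0.0, 23.2, 1.9], [0.035, 0.0, 0.0], 5], [[-0.0, 28.9, 2.9], [0.044, 0.0, 0.0], 5], [[-0.1, 34.6, 4.0], [0.052, 0.0, 0.0], 5], [[-0.1, 40.3, 5.3], [0.061, 0.0, 0.0], 5], [[-0.1, 45.9, 6.8], [0.07, 0.0, 0.0], 5], [[-0.1, 51.5, 8.5], [0.079, 0.0, 0.0], 5], [[-0.1, 57.0, 10.4], [0.087, 0.0, 0.0], 5]]
```

Call:
send_rows([
  [[0, 5.8, -0.5], [0.009, 0, 0], 5],
  [[0, 11.6, -0.2], [0.017, 0, 0], 5],
  [[0, 17.4, 0.3], [0.026, 0, 0], 5],
  [[0, 23.2, 1], [0.035, 0, 0], 5],
  [[0, 28.9, 2], [0.044, 0, 0], 5],
  [[0, 34.6, 3], [0.052, 0, 0], 5],
  [[0, 40.3, 4.3], [0.061, 0, 0], 5],
  [[0, 45.9, 5.7], [0.07, 0, 0], 5],
  [[0, 51.5, 7.3], [0.079, 0, 0], 5],
  [[0, 57, 9.1], [0.087, 0, 0], 5],
])

```text
clock: 19.7
eef_pos: [0.4285, -0.0832, 0.2418]
tool_rot: [0.721, -0.602, 0.221, -0.262]
ft_force: [6.2, -4.8, -2.3]
grip_width: 0.0096
```

```bash
python3 -c "
from h import *
st();arc(1.13,1.45,10,(2,113),lean1=.79)"
```

```text
t 19.7 grasp desk [-125.5   -1.5  200.5] F tool [ 5.84 -2.51  5.14] T tool [ 0.3   0.91 -0.  ] w 9.6 j [-0.37 -0.15 -0.79  0.3   0.34 -2.01]
r 151.7 flap angle est 1.122 lean 0.701
[[[-0.0, 5.2, 1.4], [0.009, 0.0, 0.0], 5], [[-0.0, 10.3, 2.9], [0.018, 0.0, 0.0], 5], [[-0.0, 15.3, 4.6], [0.027, 0.0, 0.0], 5], [[-0.1, 20.4, 6.5], [0.036, 0.0, 0.0], 5], [[-0.1, 25.3, 8.5], [0.045, 0.0, 0.0], 5], [[-0.1, 30.2, 10.6], [0.054, 0.0, 0.0], 5], [[-0.1, 35.0, 12.9], [0.063, 0.0, 0.0], 5], [[-0.1, 39.7, 15.3], [0.072, 0.0, 0.0], 5], [[-0.1, 44.4, 17.9], [0.081, 0.0, 0.0], 5], [[-0.1, 49.0, 20.6], [0.089, 0.0, 0.0], 5]]
```

Call:
send_rows([
  [[0.3, 5.2, 1.5], [0.009, 0, 0], 5],
  [[0.5, 10.3, 3.1], [0.018, 0, 0], 5],
  [[0.5, 15.3, 4.9], [0.027, 0, 0], 5],
  [[0.5, 20.4, 6.8], [0.036, 0, 0], 5],
  [[0.5, 25.3, 8.8], [0.045, 0, 0], 5],
  [[0.5, 30.2, 10.9], [0.054, 0, 0], 5],
  [[0.5, 35, 13.2], [0.063, 0, 0], 5],
  [[0.5, 39.7, 15.6], [0.072, 0, 0], 5],
  [[0.5, 44.4, 18.2], [0.081, 0, 0], 5],
  [[0.5, 49, 20.9], [0.089, 0, 0], 5],
])

```text
clock: 20.53
eef_pos: [0.4047, -0.088, 0.194]
tool_rot: [0.709, -0.591, 0.248, -0.294]
ft_force: [7.3, -2.0, -2.4]
grip_width: 0.0096
```

```bash
python3 -c "
from h import *
st();arc(1.45,1.66,8,(2,113),lean1=.86)"
```

```text
t 20.53 grasp desk [-146.2   -2.   156. ] F tool [ 3.21 -3.12  6.52] T tool [ 0.17  0.81 -0.08] w 9.6 j [-0.45 -0.1  -0.98  0.    0.43 -2.04]
r 151.7 flap angle est 1.445 lean 0.79
[[[-0.0, 4.0, 2.0], [0.009, 0.0, 0.0], 5], [[-0.0, 7.8, 4.1], [0.017, 0.0, 0.0], 5], [[-0.0, 11.7, 6.2], [0.026, 0.0, 0.0], 5], [[-0.1, 15.5, 8.5], [0.035, 0.0, 0.0], 5], [[-0.1, 19.2, 10.8], [0.043, 0.0, 0.0], 5], [[-0.1, 22.9, 13.3], [0.052, 0.0, 0.0], 5], [[-0.1, 26.5, 15.8], [0.061, 0.0, 0.0], 5], [[-0.1, 30.0, 18.4], [0.07, 0.0, 0.0], 5]]
```

J3 is at -0.98, close to its -1.09 limit, so I'll reduce the lean for the rest of the arc.

```bash
python3 -c "
from h import *
arc(1.45,1.56,5,(2,113),lean1=.7)"
```

```text
r 151.7 flap angle est 1.445 lean 0.79
[[[-0.0, 1.9, 1.7], [-0.018, -0.0, -0.0], 5], [[-0.0, 3.7, 3.4], [-0.036, -0.0, -0.0], 5], [[-0.0, 5.5, 5.2], [-0.054, -0.0, -0.0], 5], [[-0.0, 7.2, 7.1], [-0.072, -0.0, -0.0], 5], [[-0.0, 9.0, 9.1], [-0.09, -0.0, -0.0], 5]]
```

Call:
send_rows([
  [[0, 1.9, 2], [-0.018, 0, 0], 5],
  [[0, 3.7, 3.8], [-0.036, 0, 0], 5],
  [[0, 5.5, 5.6], [-0.054, 0, 0], 5],
  [[0, 7.2, 7.5], [-0.072, 0, 0], 5],
  [[0, 9, 9.5], [-0.09, 0, 0], 5],
])

```text
clock: 20.95
eef_pos: [0.4048, -0.0881, 0.1805]
tool_rot: [0.721, -0.602, 0.221, -0.261]
ft_force: [0.7, -3.0, 0.3]
grip_width: 0.0093
```

```bash
python3 -c "
from h import *
st();arc(1.56,1.70,7,(2,113),lean1=.6)"
```

```text
t 20.95 grasp desk [-149.8   -2.1  139.2] F tool [ 3.05 -0.35 -0.11] T tool [-0.15  0.77 -0.11] w 9.3 j [-0.41 -0.07 -0.94  0.1   0.36 -2.05]
r 151.7 flap angle est 1.56 lean 0.698
[[[-0.0, 1.5, 2.0], [-0.014, -0.0, -0.0], 5], [[-0.0, 2.9, 4.1], [-0.028, -0.0, -0.0], 5], [[-0.0, 4.3, 6.2], [-0.042, -0.0, -0.0], 5], [[-0.0, 5.6, 8.4], [-0.056, -0.0, -0.0], 5], [[-0.1, 6.9, 10.6], [-0.07, -0.0, -0.0], 5], [[-0.1, 8.2, 12.9], [-0.084, -0.0, -0.0], 5], [[-0.1, 9.4, 15.3], [-0.098, -0.0, -0.0], 5]]
```

Call:
send_rows([
  [[0, 1.5, 2], [-0.014, 0, 0], 5],
  [[0, 2.9, 4.1], [-0.028, 0, 0], 5],
  [[0, 4.3, 6.2], [-0.042, 0, 0], 5],
  [[0, 5.6, 8.4], [-0.056, 0, 0], 5],
  [[0, 6.9, 10.6], [-0.07, 0, 0], 5],
  [[0, 8.2, 12.9], [-0.084, 0, 0], 5],
  [[0, 9.4, 15.3], [-0.098, 0, 0], 5],
  [[0, 9.4, 15.3], [-0.098, 0, 0], 5],
])

```text
clock: 21.62
eef_pos: [0.4083, -0.0876, 0.1645]
tool_rot: [0.733, -0.612, 0.192, -0.227]
ft_force: [-12.0, -1.5, 22.5]
grip_width: 0.0091
```

```bash
python3 -c "
from h import *
st();arc(1.70,1.75,3,(2,113))"
```

```text
t 21.62 grasp desk [-150.4   -2.2  120. ] F tool [ -0.53  -2.83 -25.38] T tool [-0.34  0.08 -0.09] w 9.1 j [-0.38 -0.02 -0.89  0.18  0.3  -2.04]
r 150.7 flap angle est 1.688 lean 0.603
[[[-0.0, 1.5, 2.0], [0.0, 0.0, 0.0], 5], [[-0.0, 2.9, 4.1], [0.0, 0.0, 0.0], 5], [[-0.0, 4.3, 6.2], [0.0, 0.0, 0.0], 5]]
```

Call:
send_rows([
  [[0, 0, 0], [0, 0, 0], 5],
  [[0, 0, 0], [0, 0, 0], 5],
])

```text
clock: 21.78
eef_pos: [0.4082, -0.0876, 0.1647]
tool_rot: [0.733, -0.612, 0.192, -0.226]
ft_force: [-5.0, -3.5, 8.2]
grip_width: 0.0097
```

```bash
python3 - <<'E'
from h import *
st(); s=camera("side")[130:250,165:285,::-1]; t=camera("top")[100:230,195:335,::-1]
cv2.imwrite("pics/s7.png",np.hstack([cv2.resize(s,(400,400),interpolation=cv2.INTER_CUBIC),cv2.resize(t,(400,400),interpolation=cv2.INTER_CUBIC)]))
E
```

```text
t 21.78 grasp desk [-150.5   -2.2  120.2] F tool [ 2.54 -0.09 -9.91] T tool [-0.42  0.48 -0.12] w 9.7 j [-0.38 -0.03 -0.89  0.18  0.3  -2.04]
```

View pics/s7.png

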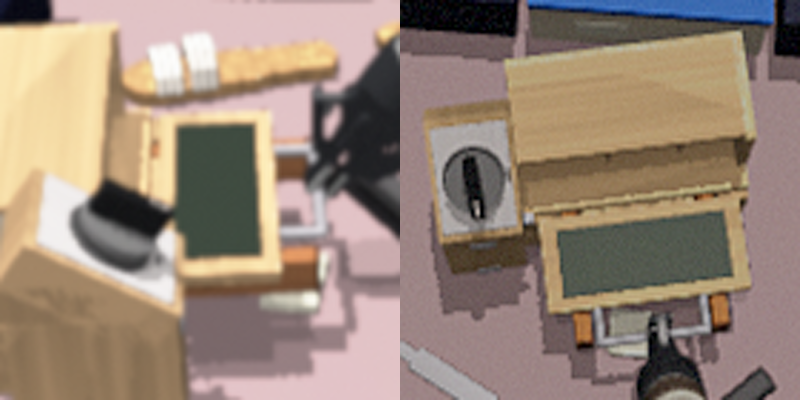

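Both views show the flap down on the two supports, and it hardly moved when the pressing force was eased, so it's resting there. Release and back off.

Call:
send_rows([
  [[0, 0, 0], [0, 0, 0], 22],
  [[0, 0, 0], [0, 0, 0], 22],
  [[0, 0, 0], [0, 0, 0], 22],
  [[0, 0, -4], [0, 0, 0], 22],
  [[0, 0, -12], [0, 0, 0], 22],
  [[0, 0, -24], [0, 0, 0], 22],
  [[0, 0, -40], [0, 0, 0], 22],
  [[0, 0, -70], [0, 0, 0], 22],
  [[0, 0, -110], [0, 0, 0], 22],
  [[0, 0, -140], [0, 0, 0], 22],
  [[0, 0, -140], [0, 0, 0], 22],
  [[0, 0, -140], [0, 0, 0], 22],
])

```text
clock: 22.88
eef_pos: [0.3301, -0.1017, 0.2817]
tool_rot: [0.733, -0.612, 0.194, -0.227]
ft_force: [-0.3, -0.1, 0.7]
grip_width: 0.0221
```

```bash
python3 - <<'E'
from h import *
st(); s=camera("side")[:,:,::-1]; t=camera("top")[90:290,100:440,::-1]
cv2.imwrite("pics/s8.png",np.vstack([cv2.resize(s[100:384],(511,284)),cv2.resize(t,(511,300))]))
E
```

```text
t 22.88 grasp desk [-229.7   -2.3  237.3] F tool [ 0.03 -0.12 -0.75] T tool [-0.56  0.02  0.  ] w 22.1 j [-0.55 -0.37 -0.75  0.71  0.38 -2.21]
```

View pics/s8.png

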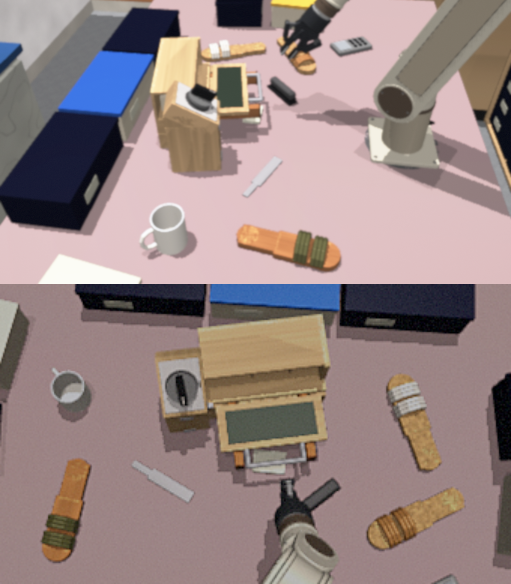

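The flap is level on both supports, the gripper is clear, and the bystanders look unmoved. Handing in.

```bash
python3 -c "
from h import *
print(order.job_done())"
```

```text
the job is handed in; nothing more can be done
None
```

The desk is open for writing and the job is handed in, with the robot's clock at about 23 s of the 72 s allowed.

- **Supports:** I pulled both out with the flap still up. Each moved about 84 mm by the arm's own measurement and ended against a firm stop at about 20 N.
- **Knob:** It turned freely until I felt the safety stop at about 0.80 rad (0.76 N m measured, well under the 2 N m limit). I pushed it in about 8 mm there, turned it on to its end at about 1.5 rad, eased it out about 6 mm still gripped, then let go. The bolt looked clear of the flap afterwards.
- **Flap:** I lowered it by its bar in small arcs until it rested on both supports, pressing down with about 22 N at the end. I eased that off, released the bar and backed away.

**Last checks:** The final side and top pictures show the flap level on both supports and the gripper clear of everything. By eye, the sandals, pad, stapler, shoehorn and mug are where they were.

**Disagreements:** The knob and flap bar were about 4 to 8 mm from my first camera estimate, which I corrected from the wrist camera. I also reduced the gripper's lean near the end of the lowering, because one arm joint was close to its limit.

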